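# Put a shelf label into service at the tea point

## Task

Put the pale-blue electronic label into service: drop the yellow battery pack upright into the grey pocket on the front of the shelf and swing the red locking lever shut over it, then slide the pale-blue label, upright and with its screen facing out from the shelf, into the empty bay behind the metal lip and push it down fully home on its sprung contact, without forcing it. Finish while still holding it pressed home: if let go, the spring lifts it. Leave the cream label, the mugs, the spoon and the canister lid where they are.

Things in the scene. Friction and masses are not known exactly. Their poses are not given: they have to be found in the camera images.
- shelf: Fixed low wooden shelf, 195 deep x 430 wide x 34 high; origin on the worktop 5 mm before the middle of its front edge, x into the shelf (away from the robot), y along its front, z up. Label rail and grey pocket on its front. Fixed tin, carton and saucers (tops up to 92 above the worktop) from x = 65 mm back. A fixed white label fills the right-hand bay (y = -157.5 mm, top 91).
- bay (a point): Middle of the empty label bay, on top of its copper contact bar when not pressed, 12 mm above the worktop; axes as the shelf's. The bay is an open-topped slot 19 wide in x and 80 long in y. The metal lip on the robot's side and the back wall are straight up to 26 mm above the worktop and flare outwards as a lead-in to about 34 mm; 28 high end walls.
- contact_bar (a joint): Sprung contact bar at the floor of the empty bay: m pushed down, 0 = up, 0.006 = stop (fully home). Takes about 3 N to start and 9 N at the stop.
- pocket (a point): Middle of the inner floor of the grey battery pocket, 8 mm above the worktop; axes as the shelf's. Inside 43 in x by 37 in y, 5 thick walls up to 28 mm above the worktop; lead-ins on the two y walls reach to about 34 mm.
- lever (a joint): Red locking lever turning about an upright axis on the shelf behind the pocket: 0 = shut (points to the shelf's -x, over the pack), stop at 0; 1.57 = points to the shelf's +y; limit 2.3. Stays where it is left; turns with about 1 N at the post. It passes 2 mm above a fully seated pack.
- lever_hinge (a point): Point on the lever's axis, 70 mm above the worktop; axes as the shelf's.
- lever_post (a point): Middle of the upright round red post at the lever's end, 12 diameter, 30 high (74 to 104 mm above the worktop), 52 mm from the axis: pinch or push it.
- holder_mid (a point): Centre of the pale-blue electronic label (label holder), 16 thick (its x) x 74 wide (y) x 85 high (z), about 0.09 kg, standing upright on the worktop; its screen faces its -x. z up.
- holder_screen (a point): Point on the screen face of the pale-blue label, 8 mm to the -x of its centre.
- holder: The same pale-blue label; origin at the centre of its underside.
- pack_mid (a point): Centre of the yellow battery pack with a black band, 40 (x) x 34 (y) x 56 high (z), about 0.11 kg, standing upright; fits the pocket with its x along the shelf's x, either way round.
- pack: The same battery pack; origin at the centre of its underside.
- spare_label: Bystander: cream label of the same size as the pale-blue one, standing upright; origin at the centre of its underside.
- mug_cream: Bystander: cream mug, 80 diameter, 95 high, handle to its +y; origin at the centre of its underside.
- mug_blue: Bystander: pale-blue mug, 80 diameter, 90 high; origin at the centre of its underside.
- mug_white: Bystander: white mug, 80 diameter, 95 high; origin at the centre of its underside.
- canister_lid: Bystander: pale-blue round lid, 88 diameter, 30 high with its knob; origin at the centre of its underside.
- spoon: Bystander: spoon, 150 long, wooden handle and steel bowl, lying on the worktop.
Not all that is in view belongs to the job. What is meant by the pack is not pink, and is the smaller of those in its own colour. Leave any brown look-alike of the holder alone.

How it is judged:
By the outcome, as a careful person would: the job done as asked, in the order asked, and still so for the second after the job is handed in, while the arm keeps its last pose, push and grip.
It also fails if it takes over 67 s, if anything falls off the work surface, if the arm or the gripper's body presses on something with over 40 N, if the wrist force passes 120 N, or if a joint passes its speed limit or range.

## Robot

A 6-joint arm with a two-finger parallel gripper is mounted at the origin on the work surface. World frame = base frame: x ahead of the robot, y to its left, z up, the work surface at z = 0. Lengths are in mm, angles in rad, forces in N, time in s.
With the tool pointing down it reaches from about 400 to 925 mm from the base axis. Payload 12.5 kg.
Tool frame: the origin (TCP) lies at the centre of the arm's flange, where the gripper is bolted on; the fingertips stand 190 mm ahead of it and the grasp point (between the pads) lies env.grip_point_offset ahead of it (env.grip_point_offset is the distance from the TCP to the grasp point, in mm); z points along the fingers, x is the direction in which the jaws open and shut, and the axes are right-handed (so a half turn about z gives the same grasp; the last joint's range is limited). The gripper opens to 95 mm and grips with 3 to 60 N. Pads are 20 mm wide; open, the fingers measure 119 mm over their backs; the gripper's body (75 mm by 180 mm) begins 59 mm behind the grasp point.
Start: joints at [-1.248, 0.491, 1.559, -0, 1.092, -0.106], TCP at [259.881, -568.407, 404.761] pointing down, gripper open.
Joint ranges: [-3.1, 3.1], [-0.84, 2.19], [0.05, 2.79], [-1.13, 4.28], [0.06, 2.93], [-2.69, 2.69]. Speed limits (rad/s): [2.22, 2.22, 2.79, 3.14, 3.14, 3.14].

## Interface

Orientations are given as [roll, pitch, yaw] about the fixed x, y, z axes, in that order (R = Rz(yaw) Ry(pitch) Rx(roll)).
In Python, from cell import state, read_camera, camera_model, job_done, env gives the robot as it stands.
- The arm moves only by the tool arm_command, never from a script. Its argument "steps" is a list of rows, each a list of 6 numbers: the shift along the tool's x, y, z in cm, then the turn, a rotation vector about the tool's x, y, z in degrees. In form: [[dx, dy, dz, rx, ry, rz], ...]. A call has 1 to 12 rows; each row is the pose to reach, as a shift and turn from the pose commanded when the call began, along the tool's axes at that moment; what a row does not reach only later rows make up. A row lasts 1/12 s, in which the tool goes at most 41.7 mm and 7.16 degrees, less where a joint would pass 70% of its speed; a pose out of reach is approached as far as the arm can. A call with a gripper value outside its range is refused whole. "jaw" is the finger opening in cm, from 0 to 9.51, set as the call begins (left out, the last holds). The fingers move at their own pace and stop on an object; the grip force is fixed at half the most. Time passes only in rows, so rows that repeat a pose let the fingers close. It gives the time, the measured TCP pose, the force and the opening at its end, in the units of the state.
- state(): the state, without advancing time (a new reading comes with each control period).
- read_camera(name): name is "side" or "top"; returns the picture (480x640x3 uint8, red, green, blue); there is no depth.
- camera_model(name): a dict with "K" (3x3 intrinsics, pixels), "xyz" and "rotation" of the camera in the world. Camera axes: x right, y up, looking along -z (the intrinsics and any distortion apply to the point x, -y, -z); pixel columns grow to the right and rows downward; lengths in mm; the calibration is good to about 2 mm. A picture is of the moment at which its call begins. camera_model takes no time and is no camera call.
- job_done(): hands the job in, once; it reports no verdict.
The state is a dict: "t": time; "joints": joint angles; "qvel": joint speeds; "tau": joint torques, N m; "eef_pos": TCP position; "tcp_rot": TCP orientation; "ft_force": force on the tool from outside, world axes, zero at the start; "moment": the same for the moment, N m; "opening": opening from 0.0 (shut) to 1.0 (fully open).
Only numpy, scipy, OpenCV 4.12 (cv2) and the standard library are available. Lean on these libraries where they do the work, as an engineer would, in place of code of your own. Each camera call takes 0.05 s, during which the arm holds its last target. There are 200 camera calls.

## Working session

There is one attempt and no reset: what is moved stays moved. The work goes in short steps, Python scripts to look and compute and a tool call to move; the robot and the scene stay as the last step left them, time stands still between calls to the robot, and variables do not carry over. Pictures are saved under pics/ and viewed, about 8 in all and at most 12, crops included, and the job is handed in when it is done.

Besides the shell and the picture viewer there is one more tool, called after "Call:" in YAML: its name, and indented under it one key for each argument. arm_command: Moves the arm, as the interface text tells. Its arguments: {"type":"object","properties":{"steps":{"type":"array"},"jaw":{"type":"number"}},"required":["steps"]}

```bash
ls; mkdir -p pics; python3 - <<'E'
from cell import *
import cv2
s=state();print(s);print(env.grip_point_offset)
for n in("side","top"):
    im=read_camera(n);cv2.imwrite(f"pics/{n}0.png",im[:,:,::-1]);print(n,camera_model(n))
E
```

```text
pics
{'t': 0.0, 'joints': array([-1.24761134e+00,  4.91540004e-01,  1.55944864e+00, -7.10103354e-06,
        1.09171774e+00, -1.05568837e-01]), 'qvel': array([ 0.00049077,  0.00130179,  0.00213286,  0.00084897, -0.00056805,
       -0.00170129]), 'tau': array([ 1.32789346e-04, -6.12635636e+01, -2.58184683e+01,  6.92254887e-02,
        4.82041959e-02, -2.83313716e-05]), 'eef_pos': array([ 259.86177226, -568.37399389,  404.17406386]), 'tcp_rot': array([-3.14148156e+00,  1.10820025e-03, -1.14203916e+00]), 'ft_force': array([-1.12887576,  0.56872786,  0.79489427]), 'moment': array([ 0.00541973, -0.02526972, -0.00042651]), 'opening': 1.0014210497786988}
171.3
side {'K': array([[460.71165391,   0.        , 323.95893713],
       [  0.        , 460.71165391, 237.49469546],
       [  0.        ,   0.        ,   1.        ]]), 'xyz': array([243.99485855, 642.35978068, 771.75959918]), 'rotation': array([ 7.90025988e-01, -2.72649539e-03, -2.78015665e+00])}
top {'K': array([[525.16324828,   0.        , 319.79349598],
       [  0.        , 525.16324828, 242.15706535],
       [  0.        ,   0.        ,   1.        ]]), 'xyz': array([ 413.78103763,   -8.79022082, 1401.12759407]), 'rotation': array([ 0.05925422,  0.02035652, -1.57224523])}
```

View pics/top0.png

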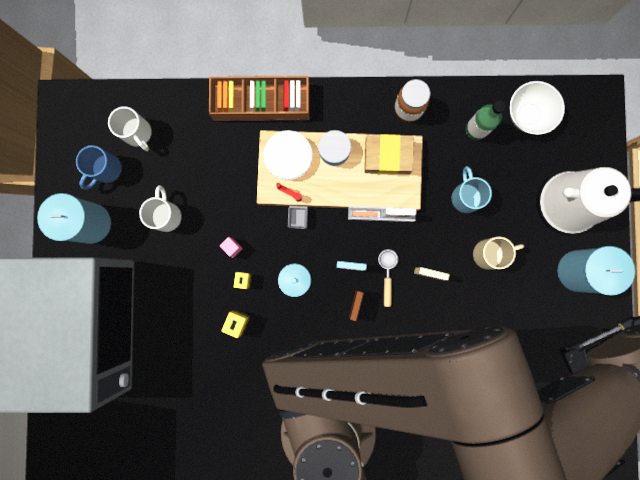

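View pics/side0.png

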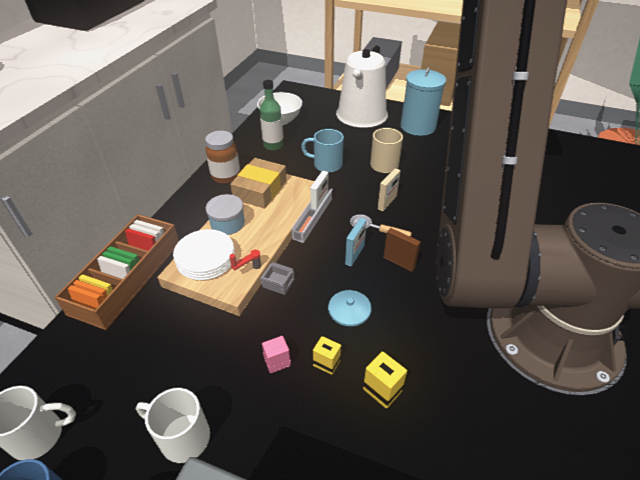

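Candidates for the pack are the small yellow at top (242,281), the large yellow at (235,324) and the pink at (231,247). The small yellow fits: it is not pink and is the smaller of the two yellows. For the holder they are pale-blue (352,266), brown (356,306) and cream (432,273), so pale-blue. I'll confirm both in one enlarged view.

```bash
python3 - <<'E'
import cv2,numpy as np
t=cv2.imread("pics/top0.png");s=cv2.imread("pics/side0.png")
a=cv2.resize(t[170:345,215:455],(800,583),interpolation=cv2.INTER_CUBIC)
b=cv2.resize(s[165:405,160:430],(675,600),interpolation=cv2.INTER_CUBIC)
cv2.imwrite("pics/ca.png",a);cv2.imwrite("pics/cb.png",b)
E
```

```text
(no output)
```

View pics/ca.png

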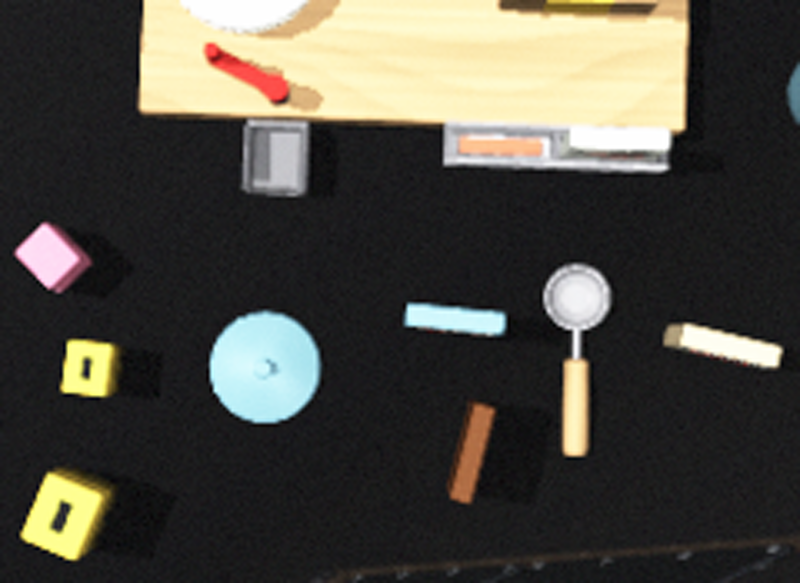

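View pics/cb.png

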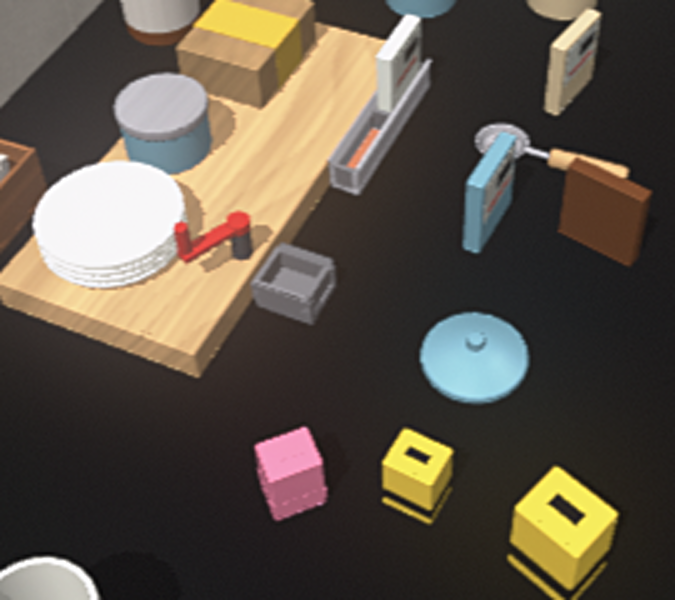

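The crops confirm it. The small yellow pack is at top (242,281). The pale-blue label is at (352,266) and its screen faces the robot. The lever is open with its axis at about (298,198) and its post at (279,185). The empty bay's copper bar is at (365,214) and the pocket is at (298,217).

```bash
cat > h.py <<'E'
import numpy as np,cv2
from scipy.spatial.transform import Rotation as R
from scipy.optimize import minimize
from cell import camera_model,state,read_camera
C={n:camera_model(n) for n in("top","side")}
def proj(n,P):
    c=C[n];M=R.from_euler("xyz",c["rotation"]).as_matrix()
    q=(np.atleast_2d(P)-c["xyz"])@M; u=np.c_[q[:,0]/-q[:,2],-q[:,1]/-q[:,2],np.ones(len(q))]@c["K"].T
    return u[:,:2]
def unproj(n,uv,z):
    c=C[n];M=R.from_euler("xyz",c["rotation"]).as_matrix()
    p=np.linalg.solve(c["K"],[uv[0],uv[1],1]);d=M@[p[0],-p[1],-1]
    return c["xyz"]+d*(z-c["xyz"][2])/d[2]
def box(p,dx,dy,z0,z1,ox=0,oy=0):
    x,y,a=p;X=np.array([[sx*dx/2+ox,sy*dy/2+oy,z] for sx in(-1,1) for sy in(-1,1) for z in(z0,z1)])
    return X@R.from_euler("z",a).as_matrix().T+[x,y,0]
S=4
def render(n,P):
    m=np.zeros((480*S,640*S),np.uint8);h=cv2.convexHull(((proj(n,P)+.5)*S-.5).astype(np.float32))
    cv2.fillConvexPoly(m,np.round(h*16).astype(np.int32),1,shift=4)
    return cv2.resize(m.astype(np.float32),(640,480),interpolation=cv2.INTER_AREA)
def hsv(im):return cv2.cvtColor(im,cv2.COLOR_BGR2HSV).astype(int)
def mask(im,lo,hi,seed,hull=False):
    m=cv2.inRange(hsv(im).astype(np.uint8),np.array(lo),np.array(hi))
    if hull:m=cv2.morphologyEx(m,cv2.MORPH_CLOSE,np.ones((5,5)))
    k,l=cv2.connectedComponents(m);y0,x0=seed[1],seed[0]
    w=l[y0-3:y0+4,x0-3:x0+4];w=w[w>0]
    m=(l==np.bincount(w).argmax()).astype(np.uint8)
    if hull:
        h=cv2.convexHull(cv2.findNonZero(m));cv2.fillConvexPoly(m,h,1)
    return m.astype(np.float32)
def fit(ms,p0,bx):
    f=lambda p:sum(np.abs(render(n,bx(p))-m).sum() for n,m in ms.items())
    best=None
    for k in range(3):
        s=[np.array(p0)]+[np.array(p0)+d for d in np.diag([8,8,.15])]
        r=minimize(f,p0,method="Nelder-Mead",options=dict(initial_simplex=s,xatol=.02,fatol=.02));p0=r.x
    return r.x,r.fun,{n:m.sum() for n,m in ms.items()}
E
python3 - <<'E'
from h import *
t=cv2.imread("pics/top0.png");s=cv2.imread("pics/side0.png")
for n,im,q in(("top",t,[(242,275),(352,266),(265,180),(365,214),(298,212)]),("side",s,[(327,347),(352,245),(225,290)])):
    for a in q:print(n,a,hsv(im)[a[1],a[0]])
for n,uv,z in(("pack",(242,281),56),("holder",(352,266),85),("shelfFL",(257,203.6),34),("shelfFR",(420.8,209.3),34),("bay",(365,214),12),("pocket",(298,217),20),("hinge",(298,198),70),("post",(279,185),104)):
    print(n,unproj("top",uv,z).round(1))
m={"top":mask(t,(22,90,60),(36,255,255),(240,275),True),"side":mask(s,(22,90,60),(36,255,255),(322,347),True)}
p,f,a=fit(m,[*unproj("top",(242,281),56)[:2],0],lambda p:box(p,40,34,0,56));print("pack",p,f,a)
for k in m: print(k,fit({k:m[k]},p,lambda p:box(p,40,34,0,56))[:2])
m={"top":mask(t,(80,50,60),(105,255,255),(352,266),True),"side":mask(s,(80,50,60),(110,255,255),(350,250),True)}
p,f,a=fit(m,[*unproj("top",(352,266),85)[:2],0],lambda p:box(p,16,74,0,85));print("holder",p,f,a)
for k in m: print(k,fit({k:m[k]},p,lambda p:box(p,16,74,0,85))[:2])
m={"top":mask(t,(8,50,90),(28,200,255),(267,182),True)}
p,f,a=fit(m,[500,0,0],lambda p:box(p,195,430,0,34,ox=102.5));print("shelf",p,f,a)
E
```

```text
top (242, 275) [ 30 107 254]
top (352, 266) [ 93  45 252]
top (265, 180) [ 25  61 254]
top (365, 214) [ 13 110 253]
top (298, 212) [120   9 205]
side (327, 347) [130  60  38]
side (352, 245) [ 99  85 138]
side (225, 290) [ 17 100 237]
pack [394.4 218.   56. ]
holder [432.  -62.6  85. ]
shelfFL [596.8 183.7  34. ]
shelfFR [ 580.1 -244.7   34. ]
bay [ 570.8 -100.7   12. ]
pocket [562.6  76.8  20. ]
hinge [606.   73.7  70. ]
post [633.9 119.1 104. ]
pack [ 3.96117850e+02  2.22983581e+02 -1.41162453e-01] 76.6875 {'top': np.float32(279.0), 'side': np.float32(884.0)}
top (array([ 3.96896410e+02,  2.23350502e+02, -1.05732564e-01]), np.float64(20.0))
side (array([ 3.95762629e+02,  2.22669253e+02, -1.74932941e-01]), np.float64(51.5625))
holder [ 4.33073056e+02 -6.02915293e+01 -1.20312800e-01] 89.4375 {'top': np.float32(244.0), 'side': np.float32(710.0)}
top (array([ 4.34500730e+02, -6.07504196e+01, -1.02565364e-01]), np.float64(32.75))
side (array([ 4.32198447e+02, -5.87852803e+01, -1.25034830e-01]), np.float64(36.9375))
shelf [ 5.86384920e+02 -2.82239359e+01 -3.75259830e-02] 166.25 {'top': np.float32(12467.0)}
```

```bash
python3 - <<'E'
from h import *
t=cv2.imread("pics/top0.png");s=cv2.imread("pics/side0.png")
# white label pose (z 6..91); shelf yaw fixed-ish
def grey(im,roi,vlo,vhi,smax):
    h=hsv(im);m=((h[...,1]<smax)&(h[...,2]>=vlo)&(h[...,2]<=vhi)).astype(np.uint8)
    x0,y0,x1,y1=roi;z=np.zeros_like(m);z[y0:y1,x0:x1]=m[y0:y1,x0:x1]
    k,l,st,_=cv2.connectedComponentsWithStats(z);j=1+st[1:,4].argmax();z=(l==j).astype(np.uint8)
    h=cv2.convexHull(cv2.findNonZero(z));cv2.fillConvexPoly(z,h,1);print(st[j]);return z.astype(np.float32)
a=-.0385
print("pocket masks")
mp={"top":grey(t,(283,204,314,232),45,255,40),"side":grey(s,(255,255,300,298),45,200,45)}
for sel in(("top",),("side",),("top","side")):
    f=lambda p:box((p[0],p[1],a),53,47,0,29)
    p,c,_=fit({k:mp[k] for k in sel},[563,77,0],f);print("pocket",sel,p[:2],c)
def orange(im,roi):
    h=hsv(im);m=((h[...,0]>3)&(h[...,0]<17)&(h[...,1]>80)&(h[...,2]>120));x0,y0,x1,y1=roi;z=np.zeros(m.shape,np.uint8);z[y0:y1,x0:x1]=m[y0:y1,x0:x1];return z
for n,im,r in(("top",t,(345,205,390,222)),("side",s,(290,190,330,245))):
    z=orange(im,r);q=cv2.findNonZero(z)[:,0];print(n,"bar",len(q),q.mean(0),q.min(0),q.max(0),unproj(n,q.mean(0),12))
for n,im,r in(("top",t,(270,175,305,205)),("side",s,(225,240,265,275))):
    h=hsv(im);m=((h[...,0]<6)|(h[...,0]>174))&(h[...,1]>140)&(h[...,2]>90);z=np.zeros(m.shape,np.uint8);x0,y0,x1,y1=r;z[y0:y1,x0:x1]=m[y0:y1,x0:x1]
    q=cv2.findNonZero(z)[:,0];print(n,"red",q.min(0),q.max(0),q.mean(0))
S_=np.array([584.5,-28.2]);Rz=R.from_euler("z",a).as_matrix()
def w(x,y,z):return Rz@[x,y,0]+[*S_,z]
def sq(cx,cy,dx,dy,z):return [w(cx+i*dx/2,cy+j*dy/2,z) for i,j in((-1,-1),(1,-1),(1,1),(-1,1))]
polys=[sq(-26,104,43,37,28),sq(-26,104,43,37,8),sq(-11,-72.5,19,80,26),sq(-11,-157.5,16,74,91),sq(102.5,0,195,430,34),[w(10,104,70),w(10,104,70)]]
out=[]
for n,im,rois in(("top",t,((280,180,320,235),(340,195,430,235))),("side",s,((235,235,315,305),(280,155,340,250)))):
    for r in rois:
        k=8 if n=="top" else 5; c=cv2.resize(im[r[1]:r[3],r[0]:r[2]],None,fx=k,fy=k,interpolation=cv2.INTER_CUBIC)
        for P in polys: cv2.polylines(c,[np.round((proj(n,P)-[r[0],r[1]]+.5)*k).astype(int)],True,(0,255,0),1)
        out.append(c)
cv=np.zeros((1000,1080,3),np.uint8)
for c,(x,y) in zip(out,((0,0),(330,0),(0,450),(420,450))):cv[y:y+c.shape[0],x:x+c.shape[1]]=c[:1000-y,:1080-x]
cv2.imwrite("pics/ov.png",cv2.resize(cv[:930],(690,595),interpolation=cv2.INTER_AREA))
E
```

```text
pocket masks
[287 206  21  23 458]
[260 262  35  33 806]
pocket ('top',) [564.17032474  78.66125186] 70.4375
pocket ('side',) [560.09009628  78.68070515] 120.8125
pocket ('top', 'side') [562.27762125  78.10986515] 193.3125
top bar 99 [364.5959596  213.56565657] [353 211] [376 216] [571.95437537 -99.6811049   12.        ]
side bar 72 [302.16666667 218.94444444] [290 190] [310 231] [ 585.70266762 -116.90076974   12.        ]
top red [277 183] [301 200] [289.22068966 191.64137931]
side red [230 250] [259 269] [244.18067227 258.6512605 ]
```

View pics/ov.png

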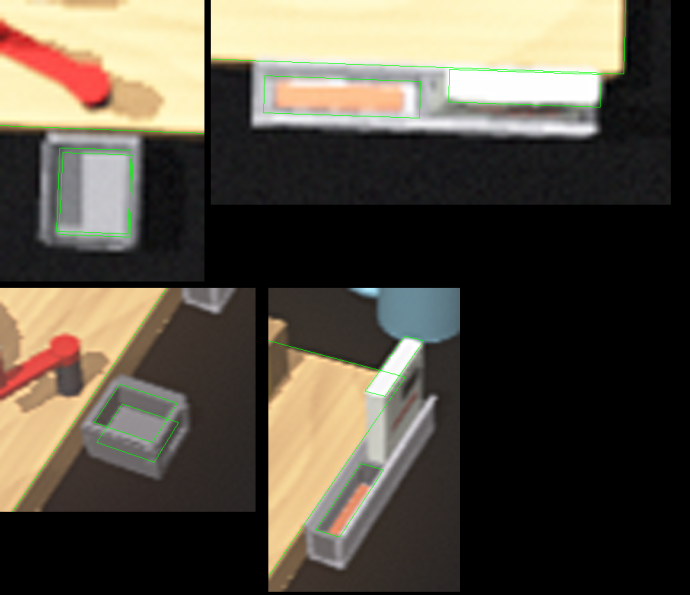

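```bash
cat > plan.py <<'E'
import json,sys,numpy as np
from scipy.spatial.transform import Rotation as R
# usage: plan.py N x y z yawdeg [x y z yawdeg ...]  TCP world waypoints (mm,deg), smoothed over N rows
A=-.0385;SH=np.array([584.5,-28.2])
def sh(x,y):
    c,s=np.cos(A),np.sin(A);return SH+[c*x-s*y,s*x+c*y]
def rows(N,W,lin=False):
    try:c=json.load(open("cmd.json"))
    except Exception:c=[259.881,-568.407,404.761,np.degrees(-1.14203)]
    P=np.vstack([c,W]);d=np.r_[0,np.cumsum(np.maximum(np.linalg.norm(np.diff(P[:,:3],axis=0),axis=1),np.abs(np.diff(P[:,3]))*4)+1e-9)]
    u=np.arange(1,N+1)/N;u=u if lin else .35*u+.65*u*u*(3-2*u)
    Q=np.array([np.interp(u*d[-1],d,P[:,k]) for k in range(4)]).T
    st=np.abs(np.diff(np.vstack([c,Q]),axis=0));print("max step mm",np.linalg.norm(st[:,:3],axis=1).max().round(1),"deg",st[:,3].max().round(2))
    cur=np.array(c,float)
    for i in range(0,N,12):
        M=R.from_euler("xyz",[180,0,cur[3]],degrees=True).as_matrix();o=[]
        for q in Q[i:i+12]:
            v=np.round(M.T@(q[:3]-cur[:3])/10,2);r=np.round(-(q[3]-cur[3]),1);o.append([*[float(x)+0. for x in v],0,0,float(r)+0.])
        print(json.dumps(o).replace(" ",""));v=np.array(o[-1])
        cur=np.r_[cur[:3]+M@v[:3]*10,cur[3]-v[5]]
    json.dump(list(cur),open("cmd.json","w"));print("cmd",cur.round(2))
if __name__=="__main__":
    a=[float(x) for x in sys.argv[2:]];rows(int(sys.argv[1]),np.array(a).reshape(-1,4))
E
python3 plan.py 36 500 -160 390 -80 480 80 370 -92 396.1 223 340 -98.1
```

```text
max step mm 32.5 deg 1.61
[[-0.57,-0.81,0.03,0,0,0.3],[-1.28,-1.83,0.07,0,0,0.7],[-2.13,-3.04,0.12,0,0,1.1],[-3.1,-4.43,0.17,0,0,1.7],[-4.19,-5.99,0.23,0,0,2.2],[-5.39,-7.71,0.29,0,0,2.9],[-6.7,-9.57,0.36,0,0,3.6],[-8.1,-11.57,0.44,0,0,4.3],[-9.58,-13.69,0.52,0,0,5.1],[-11.14,-15.92,0.61,0,0,6.0],[-12.76,-18.24,0.69,0,0,6.8],[-14.45,-20.65,0.79,0,0,7.7]]
[[-2.05,-2.23,0.09,0,0,1.0],[-4.15,-4.51,0.19,0,0,1.9],[-6.3,-6.83,0.28,0,0,2.9],[-8.47,-9.19,0.38,0,0,3.9],[-10.66,-11.57,0.49,0,0,4.9],[-12.87,-13.96,0.59,0,0,5.9],[-15.09,-16.31,0.69,0,0,6.9],[-18.24,-16.99,0.96,0,0,8.5],[-21.37,-17.66,1.22,0,0,10.1],[-24.45,-18.32,1.49,0,0,11.7],[-27.47,-18.97,1.74,0,0,13.2],[-30.43,-19.6,1.99,0,0,14.7]]
[[-2.93,0.13,0.25,0,0,1.5],[-5.75,0.26,0.48,0,0,2.9],[-8.44,0.44,0.72,0,0,4.2],[-10.68,1.64,1.18,0,0,5.2],[-12.8,2.78,1.61,0,0,6.0],[-14.77,3.84,2.02,0,0,6.9],[-16.59,4.81,2.39,0,0,7.6],[-18.24,5.7,2.73,0,0,8.3],[-19.72,6.49,3.04,0,0,8.9],[-21.0,7.18,3.3,0,0,9.5],[-22.07,7.76,3.52,0,0,9.9],[-22.93,8.22,3.7,0,0,10.3]]
cmd [396.08 222.97 339.96 -98.13]
```

Call:
arm_command:
  steps:
    - [-0.57,-0.81,0.03,0,0,0.3]
    - [-1.28,-1.83,0.07,0,0,0.7]
    - [-2.13,-3.04,0.12,0,0,1.1]
    - [-3.1,-4.43,0.17,0,0,1.7]
    - [-4.19,-5.99,0.23,0,0,2.2]
    - [-5.39,-7.71,0.29,0,0,2.9]
    - [-6.7,-9.57,0.36,0,0,3.6]
    - [-8.1,-11.57,0.44,0,0,4.3]
    - [-9.58,-13.69,0.52,0,0,5.1]
    - [-11.14,-15.92,0.61,0,0,6.0]
    - [-12.76,-18.24,0.69,0,0,6.8]
    - [-14.45,-20.65,0.79,0,0,7.7]
  jaw: 9.5

```text
t: 1.1
eef_pos: [388.1, -348.9, 396.9]
tcp_rot: [-3.142, -0.0, -1.277]
ft_force: [0.8, -0.2, -0.0]
opening: 0.996
```

Call:
arm_command:
  steps:
    - [-2.05,-2.23,0.09,0,0,1.0]
    - [-4.15,-4.51,0.19,0,0,1.9]
    - [-6.3,-6.83,0.28,0,0,2.9]
    - [-8.47,-9.19,0.38,0,0,3.9]
    - [-10.66,-11.57,0.49,0,0,4.9]
    - [-12.87,-13.96,0.59,0,0,5.9]
    - [-15.09,-16.31,0.69,0,0,6.9]
    - [-18.24,-16.99,0.96,0,0,8.5]
    - [-21.37,-17.66,1.22,0,0,10.1]
    - [-24.45,-18.32,1.49,0,0,11.7]
    - [-27.47,-18.97,1.74,0,0,13.2]
    - [-30.43,-19.6,1.99,0,0,14.7]

```text
t: 2.1
eef_pos: [485.8, -0.6, 376.9]
tcp_rot: [3.142, 0.0, -1.534]
ft_force: [0.3, 1.1, 0.1]
opening: 0.996
```

Call:
arm_command:
  steps:
    - [-2.93,0.13,0.25,0,0,1.5]
    - [-5.75,0.26,0.48,0,0,2.9]
    - [-8.44,0.44,0.72,0,0,4.2]
    - [-10.68,1.64,1.18,0,0,5.2]
    - [-12.8,2.78,1.61,0,0,6.0]
    - [-14.77,3.84,2.02,0,0,6.9]
    - [-16.59,4.81,2.39,0,0,7.6]
    - [-18.24,5.7,2.73,0,0,8.3]
    - [-19.72,6.49,3.04,0,0,8.9]
    - [-21.0,7.18,3.3,0,0,9.5]
    - [-22.07,7.76,3.52,0,0,9.9]
    - [-22.93,8.22,3.7,0,0,10.3]

```text
t: 3.1
eef_pos: [394.4, 224.1, 339.8]
tcp_rot: [3.141, -0.0, -1.712]
ft_force: [0.4, -0.0, 0.5]
opening: 0.995
```

```bash
python3 - <<'E'
from h import *
s=state();print(s["t"],s["eef_pos"],s["tcp_rot"],s["ft_force"])
im=read_camera("side");cv2.imwrite("pics/s1.png",im[:,:,::-1])
t=cv2.imread("pics/top0.png");sd=cv2.imread("pics/side0.png")
m={"top":mask(t,(22,90,60),(36,255,255),(240,275),True),"side":mask(sd,(22,90,60),(36,255,255),(322,347),True)}
for y0 in(-.14,1.43):print(fit(m,[396,223,y0],lambda p:box(p,40,34,0,56))[:2])
E
python3 plan.py 12 396.1 223 219.3 -98.1
```

```text
3.1 [394.42166233 224.10280553 339.80834654] [ 3.14129331e+00 -1.28716705e-04 -1.71242018e+00] [ 0.37967393 -0.0340218   0.46207867]
(array([ 3.96050518e+02,  2.22954812e+02, -1.52215356e-01]), np.float64(77.375))
(array([396.03039119, 222.81280915,   1.21705868]), np.float64(184.5625))
max step mm 13.2 deg 0.0
[[0.0,0.0,0.51,0,0,0.0],[0.0,0.0,1.28,0,0,0.0],[0.0,0.0,2.28,0,0,0.0],[0.0,0.0,3.44,0,0,0.0],[0.0,0.0,4.71,0,0,0.0],[0.0,0.0,6.03,0,0,0.0],[0.0,0.0,7.36,0,0,0.0],[0.0,0.0,8.63,0,0,0.0],[0.0,0.0,9.78,0,0,0.0],[0.0,0.0,10.78,0,0,0.0],[0.0,0.0,11.56,0,0,0.0],[0.0,0.0,12.07,0,0,0.0]]
cmd [396.08 222.97 219.26 -98.13]
```

Call:
arm_command:
  steps:
    - [0,0,0.5,0,0,0]
    - [0,0,1.5,0,0,0]
    - [0,0,3.2,0,0,0]
    - [0,0,5,0,0,0]
    - [0,0,7,0,0,0]
    - [0,0,9,0,0,0]
    - [0,0,10.5,0,0,0]
    - [0,0,11.5,0,0,0]
    - [0,0,12.07,0,0,0]
    - [0,0,12.07,0,0,0]

```text
t: 3.98
eef_pos: [395.9, 222.6, 218.3]
tcp_rot: [3.14, -0.001, -1.713]
ft_force: [0.3, -0.0, 0.4]
opening: 0.998
```

Call:
arm_command:
  steps:
    - [0,0,0,0,0,0]
    - [0,0,0,0,0,0]
    - [0,0,0,0,0,0]
    - [0,0,0,0,0,0]
    - [0,0,0,0,0,0]
    - [0,0,0,0,0,0]
    - [0,0,0,0,0,0]
    - [0,0,0,0,0,0]
  jaw: 0

```text
t: 4.65
eef_pos: [396.1, 223.0, 219.3]
tcp_rot: [-3.141, -0.0, -1.713]
ft_force: [-0.2, -0.7, 0.2]
opening: 0.492
```

Call:
arm_command:
  steps:
    - [0,0,0,0,0,0]
    - [0,0,0,0,0,0]
    - [0,0,0,0,0,0]
    - [0,0,0,0,0,0]
    - [0,0,0,0,0,0]
    - [0,0,0,0,0,0]

```text
t: 5.15
eef_pos: [396.0, 223.0, 219.2]
tcp_rot: [-3.142, -0.0, -1.713]
ft_force: [-0.6, 0.3, -0.3]
opening: 0.358
```

Call:
arm_command:
  steps:
    - [0,0,-0.3,0,0,0]
    - [0,0,-1,0,0,0]
    - [0,0,-2.5,0,0,0]
    - [0,0,-4.5,0,0,0]
    - [0,0,-7,0,0,0]
    - [0,0,-9,0,0,0]
    - [0,0,-10,0,0,0]
    - [0,0,-10,0,0,0]

```text
t: 5.82
eef_pos: [396.0, 223.0, 321.7]
tcp_rot: [-3.138, 0.002, -1.713]
ft_force: [0.3, 0.0, -1.4]
opening: 0.356
```

```bash
python3 - <<'E'
import json
c=json.load(open("cmd.json"));c[2]+=100;json.dump(c,open("cmd.json","w"))
from plan import *
p=sh(-26,104);print(p,sh(18,104),sh(-11,-72.5))
rows(12,[[*p,310,-92.2]])
E
```

```text
[562.52227779  76.72368525] [606.48967232  75.03010371] [ 570.71759087 -100.22287969]
max step mm 24.3 deg 0.65
[[0.51,-0.78,0.04,0,0,-0.2],[1.29,-1.97,0.1,0,0,-0.6],[2.29,-3.51,0.18,0,0,-1.1],[3.46,-5.29,0.26,0,0,-1.7],[4.73,-7.24,0.36,0,0,-2.3],[6.06,-9.27,0.46,0,0,-3.0],[7.39,-11.31,0.56,0,0,-3.6],[8.67,-13.26,0.66,0,0,-4.2],[9.83,-15.04,0.75,0,0,-4.8],[10.83,-16.57,0.83,0,0,-5.3],[11.61,-17.77,0.89,0,0,-5.7],[12.12,-18.55,0.93,0,0,-5.9]]
cmd [562.57  76.75 309.96 -92.23]
```

Call:
arm_command:
  steps:
    - [0.5,-0.78,0.04,0,0,-0.2]
    - [1.3,-2,0.1,0,0,-0.6]
    - [2.3,-3.5,0.18,0,0,-1.1]
    - [3.46,-5.3,0.26,0,0,-1.7]
    - [4.73,-7.24,0.36,0,0,-2.3]
    - [6.06,-9.27,0.46,0,0,-3.0]
    - [7.4,-11.3,0.56,0,0,-3.6]
    - [8.67,-13.26,0.66,0,0,-4.2]
    - [9.83,-15.04,0.75,0,0,-4.8]
    - [10.83,-16.57,0.83,0,0,-5.3]
    - [11.6,-17.77,0.89,0,0,-5.7]
    - [12.12,-18.55,0.93,0,0,-5.9]

```text
t: 6.82
eef_pos: [563.6, 75.3, 308.7]
tcp_rot: [3.14, -0.0, -1.61]
ft_force: [0.8, 0.9, -0.7]
opening: 0.355
```

Call:
arm_command:
  steps:
    - [0,0,0.5,0,0,0]
    - [0,0,1.5,0,0,0]
    - [0,0,3,0,0,0]
    - [0,0,4,0,0,0]
    - [0,0,4.6,0,0,0]
    - [0,0,4.6,0,0,0]
    - [0,0,4.6,0,0,0]

```text
t: 7.4
eef_pos: [562.4, 77.1, 263.7]
tcp_rot: [3.141, -0.0, -1.609]
ft_force: [-0.3, -0.1, -0.7]
opening: 0.357
```

```bash
python3 - <<'E'
import json
c=json.load(open("cmd.json"));c[2]-=46;json.dump(c,open("cmd.json","w"))
from h import *
from plan import sh,A
s=state();print(s["t"],s["eef_pos"],s["tcp_rot"],s["ft_force"])
I={n:read_camera(n)[:,:,::-1].copy() for n in("top","side")}
z0=s["eef_pos"][2]-219.2;print("z0",z0)
out=[]
pk=[*sh(-26,104),A]
def quad(p,dx,dy,z):
    b=box(p,dx,dy,z,z+1)[::2];return b[[0,1,3,2]]
for n,r,k in(("top",(270,175,325,240),8),("side",(225,210,325,310),5)):
    im=I[n];cv2.imwrite(f"pics/{n}2.png",im)
    c=cv2.resize(im[r[1]:r[3],r[0]:r[2]],None,fx=k,fy=k,interpolation=cv2.INTER_CUBIC)
    dr=lambda P,col:cv2.polylines(c,[np.round((proj(n,P)-[r[0],r[1]]+.5)*k).astype(int)],True,col,1)
    e=[*s["eef_pos"][:2],s["tcp_rot"][2]+np.pi/2]
    dr(quad(pk,43,37,28),(0,255,0));dr(quad(e,40,34,z0),(255,0,255));dr(quad(e,40,34,z0+56),(255,0,255))
    out.append(c)
cv=np.zeros((520,960,3),np.uint8);cv[:520,:440]=out[0];cv[:500,450:950]=out[1]
cv2.imwrite("pics/ov2.png",cv2.resize(cv,(800,433),interpolation=cv2.INTER_AREA))
E
```

```text
7.4 [562.41000858  77.08750059 263.71186628] [ 3.14094977e+00 -1.19131602e-04 -1.60926438e+00] [-0.27336224 -0.07977765 -0.68866287]
z0 44.51186627752355
```

View pics/ov2.png

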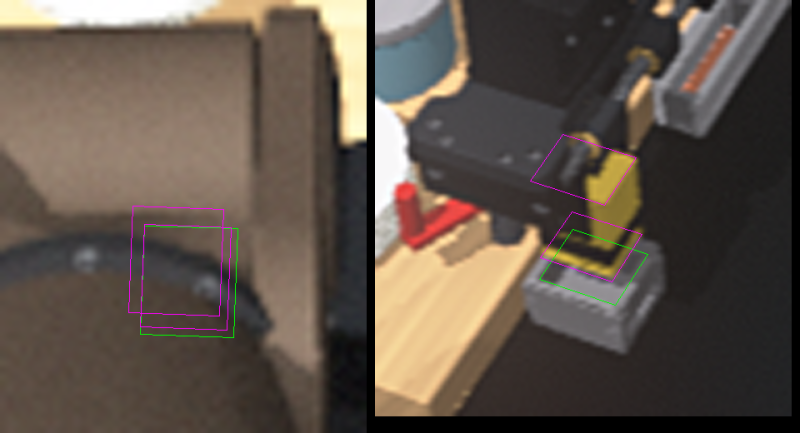

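Call:
arm_command:
  steps:
    - [0,0,0.4,0,0,0]
    - [0,0,0.8,0,0,0]
    - [0,0,1.1,0,0,0]
    - [0,0,1.3,0,0,0]
    - [0,0,1.4,0,0,0]
    - [0,0,1.5,0,0,0]
    - [0,0,1.6,0,0,0]
    - [0,0,1.65,0,0,0]
    - [0,0,1.7,0,0,0]

```text
t: 8.25
eef_pos: [562.7, 77.0, 247.3]
tcp_rot: [-3.141, 0.0, -1.61]
ft_force: [-0.6, 3.9, 4.6]
opening: 0.36
```

Call:
arm_command:
  steps:
    - [-0.08,0,-0.05,0,0,0]
    - [-0.15,0,-0.05,0,0,0]
    - [-0.15,0,0,0,0,0]
    - [-0.15,0,0.05,0,0,0]
    - [-0.15,0,0.1,0,0,0]
    - [-0.15,0,0.15,0,0,0]
    - [-0.15,0,0.2,0,0,0]

```text
t: 8.83
eef_pos: [562.7, 78.2, 244.8]
tcp_rot: [-3.141, -0.0, -1.61]
ft_force: [0.6, -0.3, -1.2]
opening: 0.356
```

Call:
arm_command:
  steps:
    - [0,0,0.3,0,0,0]
    - [0,0,0.6,0,0,0]
    - [0,0,0.9,0,0,0]
    - [0,0,1.2,0,0,0]
    - [0,0,1.4,0,0,0]
    - [0,0,1.55,0,0,0]
    - [0,0,1.65,0,0,0]
    - [0,0,1.7,0,0,0]
    - [0,0,1.75,0,0,0]
    - [0,0,1.75,0,0,0]

```text
t: 9.67
eef_pos: [562.7, 78.2, 227.5]
tcp_rot: [-3.141, -0.0, -1.61]
ft_force: [3.1, -0.0, -1.1]
opening: 0.356
```

Call:
arm_command:
  steps:
    - [0,-0.04,0.04,0,0,0]
    - [0,-0.04,0.08,0,0,0]
    - [0,-0.04,0.08,0,0,0]

```text
t: 9.92
eef_pos: [562.9, 78.3, 227.2]
tcp_rot: [3.142, -0.0, -1.61]
ft_force: [-0.0, -0.3, 7.2]
opening: 0.355
```

Call:
arm_command:
  steps:
    - [0,-0.04,0,0,0,0]
    - [0,-0.04,0,0,0,0]
    - [0,-0.04,0,0,0,0]
    - [0,-0.04,0,0,0,0]
    - [0,-0.04,0,0,0,0]
  jaw: 5.5

```text
t: 10.33
eef_pos: [563.3, 78.2, 226.4]
tcp_rot: [3.141, -0.0, -1.61]
ft_force: [-0.3, 0.5, -0.2]
opening: 0.571
```

Call:
arm_command:
  steps:
    - [0,0,-1,0,0,0]
    - [0,0,-3,0,0,0]
    - [0,0,-6,0,0,0]
    - [0,0,-9,0,0,0]
    - [0,0,-11,0,0,0]
    - [0,0,-12,0,0,0]

```text
t: 10.83
eef_pos: [563.4, 78.3, 350.0]
tcp_rot: [-3.138, 0.0, -1.61]
ft_force: [-0.3, -0.1, -0.1]
opening: 0.576
```

```bash
python3 - <<'E'
from h import *
s=state();print(s["t"],s["eef_pos"],s["tcp_rot"],s["ft_force"],s["opening"])
im=read_camera("side")[:,:,::-1].copy();cv2.imwrite("pics/s3.png",im)
cv2.imwrite("pics/s3c.png",cv2.resize(im[180:320,200:340],None,fx=4,fy=4,interpolation=cv2.INTER_CUBIC))
E
```

```text
10.8333 [563.38002552  78.29696246 350.0019163 ] [-3.13763318e+00  1.59403707e-04 -1.60958440e+00] [-0.3188427  -0.05091865 -0.14999576] 0.5762232696076672
```

View pics/s3c.png

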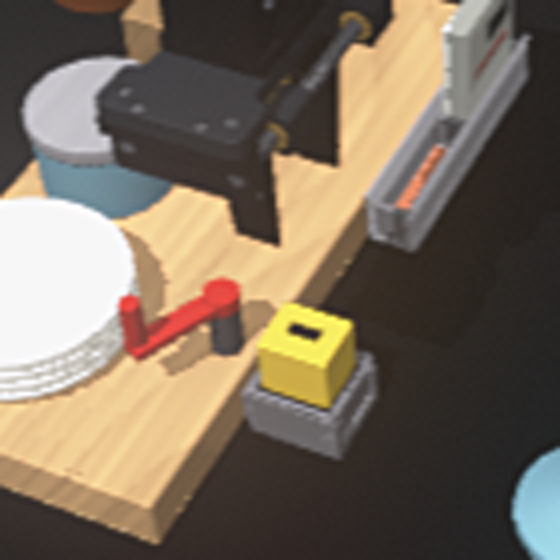

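The pack is seated in the pocket: contact came at TCP z 227.2 as expected, and the crop shows it upright. Next I'll triangulate the lever from the top pixels (278.6,185) and (298.7,197.3) and the side pixels (232,256) and (255.5,253).

```bash
python3 - <<'E'
from h import *
from plan import sh,A
from scipy.optimize import least_squares
def vec(th):return R.from_euler("z",A).as_matrix()@[-52*np.cos(th),52*np.sin(th),0]
def f(p):
    H=np.array([p[0],p[1],p[3]]);P=H+vec(p[2]);P[2]=104
    return np.r_[(proj("top",P)-[278.6,185]).ravel(),(proj("top",H)-[298.7,197.3]).ravel(),(proj("side",P)-[231.8,255.8]).ravel(),(proj("side",H)-[255.2,252.7]).ravel()]
r=least_squares(f,[607,76,2.08,76]);p=r.x;print(p,r.fun.round(2));H=np.array([p[0],p[1],0])
print("post",(H+vec(p[2]))[:2],"shut",(H+vec(0))[:2])
q=R.from_euler("z",-A).apply(H-[584.5+.7,-28.2+1.5,0]);print("hinge in shelf",q)
import json
s=state();json.dump([562.57+.04*-1.5/10+.8,78.2,349.96-0.5,-92.23],open("cmd.json","w"))
from plan import rows
P=(H+vec(p[2]))[:2];rows(8,[[*P,330,-92.2]])
E
```

```text
[609.6475295   74.58701355   2.00335975  71.80033787] [-0.33  0.27 -1.08 -0.84  0.65 -1.25  0.16  0.2 ]
post [633.24690505 120.92349457] shut [557.68606324  76.58851901]
hinge in shelf [ 20.53082632 102.15295386   0.        ]
max step mm 13.7 deg 0.0
[[-0.33,-0.49,0.14,0,0,0.0],[-0.86,-1.29,0.37,0,0,0.0],[-1.53,-2.3,0.66,0,0,0.0],[-2.27,-3.41,0.97,0,0,0.0],[-3.01,-4.52,1.29,0,0,0.0],[-3.68,-5.53,1.58,0,0,0.0],[-4.22,-6.33,1.81,0,0,0.0],[-4.54,-6.82,1.95,0,0,0.0]]
cmd [633.28 120.91 329.96 -92.23]
```

Call:
arm_command:
  steps:
    - [-0.4,-0.5,0,0,0,0]
    - [-1.3,-2,0.3,0,0,0]
    - [-2.5,-3.8,0.9,0,0,0]
    - [-3.6,-5.4,1.5,0,0,0]
    - [-4.3,-6.4,1.9,0,0,0]
    - [-4.5,-6.8,2.5,0,0,0]
    - [-4.5,-6.8,4,0,0,0]
    - [-4.5,-6.8,5.5,0,0,0]
    - [-4.5,-6.8,7,0,0,0]
    - [-4.5,-6.8,7.7,0,0,0]
    - [-4.5,-6.8,8.0,0,0,0]
    - [-4.5,-6.8,8.0,0,0,0]
  jaw: 5

```text
t: 11.88
eef_pos: [633.0, 120.4, 265.6]
tcp_rot: [3.14, -0.0, -1.61]
ft_force: [1.0, 0.0, -0.0]
opening: 0.525
```

```bash
python3 - <<'E'
from h import *
s=state();print(s["t"],s["eef_pos"],s["tcp_rot"],s["ft_force"],s["opening"])
im=read_camera("side")[:,:,::-1].copy()
cv2.imwrite("pics/s4c.png",cv2.resize(im[200:300,190:310],None,fx=5,fy=5,interpolation=cv2.INTER_CUBIC))
E
```

```text
11.8833 [632.97207081 120.4007549  265.6057479 ] [ 3.13975697e+00 -3.45190617e-04 -1.60990571e+00] [ 0.96420826  0.03731335 -0.02956988] 0.5245287543864234
```

View pics/s4c.png

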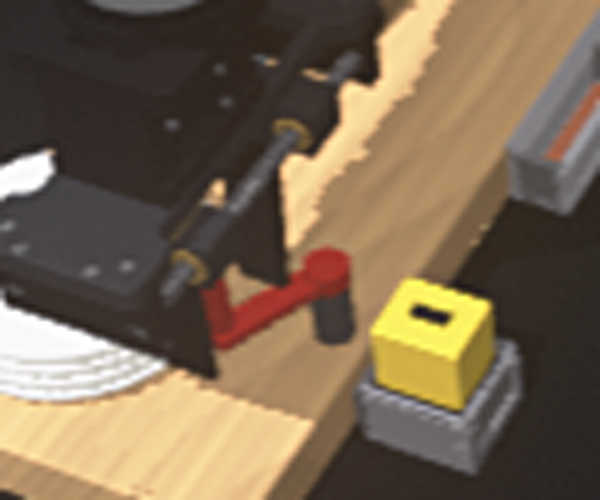

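Call:
arm_command:
  steps:
    - [0,0,-0.2,0,0,0]
    - [0,0,-0.2,0,0,0]
    - [0,0,-0.2,0,0,0]
    - [0,0,-0.2,0,0,0]
    - [0,0,-0.2,0,0,0]
    - [0,0,-0.2,0,0,0]
    - [0,0,-0.2,0,0,0]
    - [0,0,-0.2,0,0,0]
    - [0,0,-0.2,0,0,0]
  jaw: 0

```text
t: 12.68
eef_pos: [633.7, 121.7, 269.1]
tcp_rot: [-3.138, 0.002, -1.61]
ft_force: [5.6, 9.8, -0.6]
opening: 0.12
```

```bash
python3 - <<'E'
from h import *
from plan import *
import json
s=state();print(s["t"],s["eef_pos"],s["ft_force"],s["opening"])
e=s["eef_pos"];H=np.array([609,76.]);d=e[:2]-H;r=np.hypot(*d);ph=np.degrees(np.arctan2(d[1],d[0]));print("r",r,"ang",ph, "shut at",180+np.degrees(A))
json.dump([*e,np.degrees(s["tcp_rot"][2])],open("cmd.json","w"));y0=np.degrees(s["tcp_rot"][2])
an=np.linspace(ph,177.8,31)[1:]
rows(30,[[H[0]+52*np.cos(np.radians(a)),H[1]+52*np.sin(np.radians(a)),e[2],y0+a-ph] for a in an],True)
E
```

```text
12.6833 [633.73618306 121.66900069 269.08717101] [ 5.58553613  9.81087957 -0.60987663] 0.12013622039335836
r 51.937812585111615 ang 61.558227918268486 shut at 177.79411248874632
max step mm 3.5 deg 3.87
[[-0.15,0.32,0.0,0,0,-3.9],[-0.27,0.65,0.0,0,0,-7.7],[-0.37,0.98,0.0,0,0,-11.6],[-0.45,1.33,0.0,0,0,-15.5],[-0.5,1.68,0.0,0,0,-19.4],[-0.53,2.03,0.0,0,0,-23.2],[-0.54,2.38,0.0,0,0,-27.1],[-0.52,2.73,0.0,0,0,-31.0],[-0.48,3.08,0.0,0,0,-34.9],[-0.42,3.42,0.0,0,0,-38.7],[-0.33,3.76,0.0,0,0,-42.6],[-0.22,4.1,0.0,0,0,-46.5]]
[[-0.14,0.32,0.0,0,0,-3.9],[-0.26,0.65,0.0,0,0,-7.7],[-0.36,0.99,0.0,0,0,-11.6],[-0.44,1.33,0.0,0,0,-15.5],[-0.49,1.68,0.0,0,0,-19.4],[-0.52,2.03,0.0,0,0,-23.2],[-0.53,2.38,0.0,0,0,-27.1],[-0.51,2.73,0.0,0,0,-31.0],[-0.47,3.08,0.0,0,0,-34.9],[-0.41,3.43,0.0,0,0,-38.7],[-0.32,3.77,0.0,0,0,-42.6],[-0.21,4.1,0.0,0,0,-46.5]]
[[-0.14,0.32,0.0,0,0,-3.9],[-0.26,0.65,0.0,0,0,-7.7],[-0.36,0.99,0.0,0,0,-11.6],[-0.44,1.33,0.0,0,0,-15.5],[-0.5,1.68,0.0,0,0,-19.4],[-0.53,2.03,0.0,0,0,-23.2]]
cmd [556.99  78.   269.09  23.95]
```

Call:
arm_command:
  steps:
    - [-0.3,0.25,0,0,0,-3.9]
    - [-0.45,0.55,0,0,0,-7.7]
    - [-0.56,0.88,0,0,0,-11.6]
    - [-0.64,1.23,0,0,0,-15.5]
    - [-0.69,1.58,0,0,0,-19.4]
    - [-0.72,1.93,0,0,0,-23.2]
    - [-0.73,2.28,0,0,0,-27.1]
    - [-0.71,2.63,0,0,0,-31]

```text
t: 13.35
eef_pos: [607.1, 128.2, 268.7]
tcp_rot: [-3.142, -0.001, -1.065]
ft_force: [0.8, -5.5, -0.6]
opening: 0.119
```

```bash
python3 - <<'E'
from plan import *
H=np.array([609.2,76.]);y0=-61.2;ph=92.2
json.dump([607,128.9,269,y0],open("cmd.json","w"))
an=np.linspace(ph,177.8,23)[1:]
rows(22,[[H[0]+52*np.cos(np.radians(a)),H[1]+52*np.sin(np.radians(a)),269,y0+a-ph] for a in an],True)
E
```

```text
max step mm 3.5 deg 3.89
[[-0.06,0.35,0.0,0,0,-3.9],[-0.18,0.68,0.0,0,0,-7.8],[-0.28,1.02,0.0,0,0,-11.7],[-0.36,1.36,0.0,0,0,-15.6],[-0.42,1.71,0.0,0,0,-19.5],[-0.45,2.06,0.0,0,0,-23.3],[-0.46,2.41,0.0,0,0,-27.2],[-0.44,2.77,0.0,0,0,-31.1],[-0.4,3.12,0.0,0,0,-35.0],[-0.34,3.46,0.0,0,0,-38.9],[-0.25,3.81,0.0,0,0,-42.8],[-0.14,4.14,0.0,0,0,-46.7]]
[[-0.15,0.32,0.0,0,0,-3.9],[-0.28,0.65,0.0,0,0,-7.8],[-0.38,0.99,0.0,0,0,-11.7],[-0.46,1.33,0.0,0,0,-15.6],[-0.51,1.68,0.0,0,0,-19.4],[-0.55,2.03,0.0,0,0,-23.3],[-0.55,2.39,0.0,0,0,-27.2],[-0.54,2.74,0.0,0,0,-31.1],[-0.5,3.09,0.0,0,0,-35.0],[-0.43,3.44,0.0,0,0,-38.9]]
cmd [557.27  77.95 269.    24.4 ]
```

Call:
arm_command:
  steps:
    - [-0.06,0.35,0,0,0,-3.9]
    - [-0.18,0.68,0,0,0,-7.8]
    - [-0.28,1.02,0,0,0,-11.7]
    - [-0.36,1.36,0,0,0,-15.6]
    - [-0.42,1.71,0,0,0,-19.5]
    - [-0.45,2.06,0,0,0,-23.3]
    - [-0.46,2.41,0,0,0,-27.2]
    - [-0.44,2.77,0,0,0,-31.1]
    - [-0.4,3.12,0,0,0,-35]
    - [-0.34,3.46,0,0,0,-38.9]
    - [-0.25,3.81,0,0,0,-42.8]
    - [-0.14,4.14,0,0,0,-46.7]

```text
t: 14.35
eef_pos: [570.7, 109.4, 268.8]
tcp_rot: [-3.142, -0.003, -0.25]
ft_force: [6.4, -5.4, -2.8]
opening: 0.115
```

Call:
arm_command:
  steps:
    - [-0.15,0.32,0,0,0,-3.9]
    - [-0.28,0.65,0,0,0,-7.8]
    - [-0.38,0.99,0,0,0,-11.7]
    - [-0.46,1.33,0,0,0,-15.6]
    - [-0.51,1.68,0,0,0,-19.4]
    - [-0.55,2.03,0,0,0,-23.3]
    - [-0.55,2.39,0,0,0,-27.2]
    - [-0.54,2.74,0,0,0,-31.1]

```text
t: 15.02
eef_pos: [559.3, 84.3, 268.9]
tcp_rot: [3.14, -0.005, 0.292]
ft_force: [12.0, -1.9, -6.9]
opening: 0.119
```

Call:
arm_command:
  steps:
    - [0.0,0.2,0,0,0,-2]
    - [-0.05,0.4,0,0,0,-4]
    - [-0.08,0.55,0,0,0,-6]
    - [-0.1,0.68,0,0,0,-7]
    - [-0.1,0.75,0,0,0,-7.8]
    - [-0.1,0.8,0,0,0,-7.8]

```text
t: 15.52
eef_pos: [559.6, 76.9, 268.8]
tcp_rot: [3.141, -0.001, 0.425]
ft_force: [4.2, 3.3, -0.6]
opening: 0.121
```

Call:
arm_command:
  steps:
    - [-0.03,0.07,0,0,0,0]
    - [-0.06,0.14,0,0,0,0]
    - [-0.06,0.14,0,0,0,0]

```text
t: 15.77
eef_pos: [559.6, 76.2, 268.8]
tcp_rot: [-3.141, -0.002, 0.424]
ft_force: [4.5, 10.3, -0.2]
opening: 0.115
```

Call:
arm_command:
  steps:
    - [0.05,-0.12,0,0,0,0]
    - [0.05,-0.12,0,0,0,0]
    - [0.05,-0.12,0,0,0,0]
    - [0.05,-0.12,0,0,0,0]
    - [0.05,-0.12,-0.5,0,0,0]
    - [0.05,-0.12,-1.5,0,0,0]
    - [0.05,-0.12,-3,0,0,0]
    - [0.05,-0.12,-5,0,0,0]
    - [0.05,-0.12,-7,0,0,0]
    - [0.05,-0.12,-8,0,0,0]
    - [0.05,-0.12,-8,0,0,0]
    - [0.05,-0.12,-8,0,0,0]
  jaw: 5

```text
t: 16.77
eef_pos: [559.1, 76.6, 348.9]
tcp_rot: [3.141, -0.001, 0.425]
ft_force: [0.3, -0.5, 0.0]
opening: 0.529
```

```bash
python3 - <<'E'
from h import *
from plan import *
s=state();e=s["eef_pos"];print(s["t"],e,s["ft_force"],s["opening"])
json.dump([*e,np.degrees(s["tcp_rot"][2])],open("cmd.json","w"))
rows(12,[[433.1,-60.3,330,-6.7]])
im=read_camera("side")[:,:,::-1].copy()
cv2.imwrite("pics/s5c.png",cv2.resize(im[180:320,210:350],None,fx=4,fy=4,interpolation=cv2.INTER_CUBIC))
E
```

```text
16.7667 [559.12348459  76.56200542 348.90073666] [ 0.26079866 -0.5013593   0.01133575] 0.5289646621850174
max step mm 20.5 deg 3.41
[[-0.72,0.3,0.08,0,0,1.3],[-1.82,0.77,0.2,0,0,3.3],[-3.24,1.37,0.36,0,0,5.9],[-4.88,2.07,0.54,0,0,8.9],[-6.68,2.84,0.74,0,0,12.1],[-8.56,3.63,0.95,0,0,15.5],[-10.44,4.43,1.15,0,0,18.9],[-12.24,5.2,1.35,0,0,22.2],[-13.89,5.89,1.53,0,0,25.2],[-15.3,6.49,1.69,0,0,27.8],[-16.41,6.96,1.81,0,0,29.8],[-17.13,7.27,1.89,0,0,31.1]]
cmd [433.07 -60.33 330.    -6.74]
```

View pics/s5c.png

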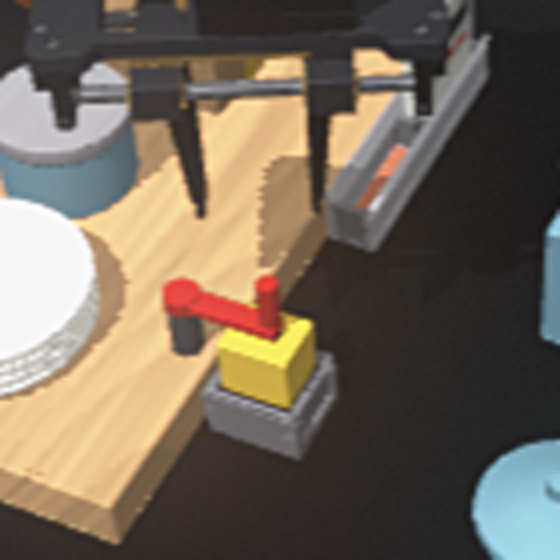

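The lever is shut over the seated pack. Now for the label.

Call:
arm_command:
  steps:
    - [-0.7,0.3,0.1,0,0,1.3]
    - [-1.8,0.8,0.2,0,0,3.3]
    - [-3.2,1.4,0.4,0,0,5.9]
    - [-4.9,2.1,0.5,0,0,8.9]
    - [-6.7,2.8,0.7,0,0,12.1]
    - [-8.5,3.6,0.95,0,0,15.5]
    - [-10.4,4.4,1.15,0,0,18.9]
    - [-12.2,5.2,1.35,0,0,22.2]
    - [-13.9,5.9,1.5,0,0,25.2]
    - [-15.3,6.5,1.7,0,0,27.8]
    - [-16.4,7,1.8,0,0,29.8]
    - [-17.13,7.27,1.9,0,0,31.1]

```text
t: 17.82
eef_pos: [432.1, -61.3, 329.2]
tcp_rot: [-3.142, 0.001, -0.122]
ft_force: [-0.3, 0.4, 0.5]
opening: 0.523
```

Call:
arm_command:
  steps:
    - [0,0,0.3,0,0,0]
    - [0,0,1,0,0,0]
    - [0,0,2.5,0,0,0]
    - [0,0,4.2,0,0,0]
    - [0,0,6,0,0,0]
    - [0,0,7.8,0,0,0]
    - [0,0,9.3,0,0,0]
    - [0,0,10.2,0,0,0]
    - [0,0,10.6,0,0,0]
    - [0,0,10.6,0,0,0]
    - [0,0,10.6,0,0,0]

```text
t: 18.73
eef_pos: [433.5, -60.2, 223.8]
tcp_rot: [3.141, -0.0, -0.117]
ft_force: [0.1, 0.0, 0.9]
opening: 0.527
```

```bash
python3 - <<'E'
from h import *
s=state();e=s["eef_pos"];print(s["t"],e,s["tcp_rot"],s["ft_force"],s["opening"])
im=read_camera("side")[:,:,::-1].copy()
cv2.imwrite("pics/s6c.png",cv2.resize(im[185:305,310:450],None,fx=4,fy=4,interpolation=cv2.INTER_CUBIC))
E
```

```text
18.7333 [433.54170867 -60.16561513 223.78030436] [ 3.14149280e+00 -1.44487617e-04 -1.17033344e-01] [0.11609314 0.00186341 0.88768602] 0.526709677322141
```

View pics/s6c.png

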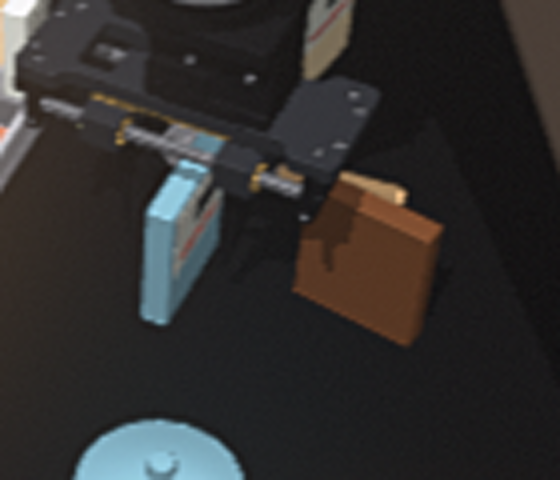

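Call:
arm_command:
  steps:
    - [0,0,0,0,0,0]
    - [0,0,0,0,0,0]
    - [0,0,0,0,0,0]
    - [0,0,0,0,0,0]
    - [0,0,0,0,0,0]
    - [0,0,0,0,0,0]
    - [0,0,0,0,0,0]
    - [0,0,0,0,0,0]
    - [0,0,0,0,0,0]
  jaw: 0

```text
t: 19.53
eef_pos: [433.3, -60.3, 223.7]
tcp_rot: [3.141, -0.0, -0.118]
ft_force: [0.0, -0.2, 3.6]
opening: 0.162
```

Call:
arm_command:
  steps:
    - [0,0,-0.3,0,0,0]
    - [0,0,-1,0,0,0]
    - [0,0,-2.5,0,0,0]
    - [0,0,-4.5,0,0,0]
    - [0,0,-6.5,0,0,0]
    - [0,0,-8,0,0,0]
    - [0,0,-8,0,0,0]
    - [0,0,-8,0,0,0]

```text
t: 20.2
eef_pos: [433.1, -60.2, 304.2]
tcp_rot: [3.141, -0.002, -0.117]
ft_force: [-0.7, 0.2, -1.1]
opening: 0.166
```

```bash
python3 - <<'E'
from h import *
from plan import *
s=state();e=s["eef_pos"];print(s["t"],e,s["tcp_rot"],s["ft_force"],s["opening"])
im=read_camera("side")[:,:,::-1].copy();cv2.imwrite("pics/s7.png",im)
json.dump([*e,np.degrees(s["tcp_rot"][2])],open("cmd.json","w"))
p=sh(-11,-72.5)+[.7,1.5];print(p)
rows(12,[[*p,e[2],-2.2]])
E
```

```text
20.2 [433.14111317 -60.21238378 304.21005725] [ 3.14120129e+00 -1.76338479e-03 -1.17395496e-01] [-0.6899517   0.18831033 -1.12093754] 0.16595973730473823
[571.41759087 -98.72287969]
max step mm 15.7 deg 0.5
[[0.6,0.09,0.0,0,0,-0.2],[1.51,0.23,0.0,0,0,-0.5],[2.68,0.42,0.0,0,0,-0.9],[4.04,0.63,0.0,0,0,-1.3],[5.54,0.86,0.0,0,0,-1.8],[7.09,1.1,0.0,0,0,-2.3],[8.65,1.34,0.0,0,0,-2.8],[10.14,1.58,0.0,0,0,-3.2],[11.5,1.79,0.0,0,0,-3.7],[12.67,1.97,0.0,0,0,-4.0],[13.59,2.11,0.0,0,0,-4.3],[14.18,2.2,0.0,0,0,-4.5]]
cmd [571.39 -98.67 304.21  -2.23]
```

Call:
arm_command:
  steps:
    - [0.6,0.1,0,0,0,-0.2]
    - [1.5,0.2,0,0,0,-0.5]
    - [2.7,0.4,0,0,0,-0.9]
    - [4,0.6,0,0,0,-1.3]
    - [5.5,0.9,0,0,0,-1.8]
    - [7.1,1.1,0,0,0,-2.3]
    - [8.7,1.3,0,0,0,-2.8]
    - [10.1,1.6,0,0,0,-3.2]
    - [11.5,1.8,0,0,0,-3.7]
    - [12.7,2,0,0,0,-4.0]
    - [13.6,2.1,0,0,0,-4.3]
    - [14.2,2.2,0,0,0,-4.5]

```text
t: 21.25
eef_pos: [573.0, -99.1, 302.7]
tcp_rot: [-3.141, 0.001, -0.039]
ft_force: [-0.3, 0.2, -0.9]
opening: 0.168
```

Call:
arm_command:
  steps:
    - [0,0,0.5,0,0,0]
    - [0,0,1.5,0,0,0]
    - [0,0,2.8,0,0,0]
    - [0,0,3.6,0,0,0]
    - [0,0,4,0,0,0]
    - [0,0,4,0,0,0]
    - [0,0,4,0,0,0]

```text
t: 21.83
eef_pos: [571.7, -98.8, 263.5]
tcp_rot: [-3.142, 0.0, -0.039]
ft_force: [0.8, -0.8, -0.0]
opening: 0.169
```

```bash
python3 - <<'E'
from h import *
s=state();e=s["eef_pos"];print(s["t"],e,s["tcp_rot"],s["ft_force"],s["opening"])
im=read_camera("side")[:,:,::-1].copy()
cv2.imwrite("pics/s8c.png",cv2.resize(im[160:270,250:390],None,fx=5,fy=5,interpolation=cv2.INTER_CUBIC))
E
```

```text
21.8333 [571.67864113 -98.76133581 263.52378084] [-3.14157350e+00  4.34292490e-04 -3.89293243e-02] [ 0.75619429 -0.77772936 -0.0277914 ] 0.16896488563115394
```

View pics/s8c.png

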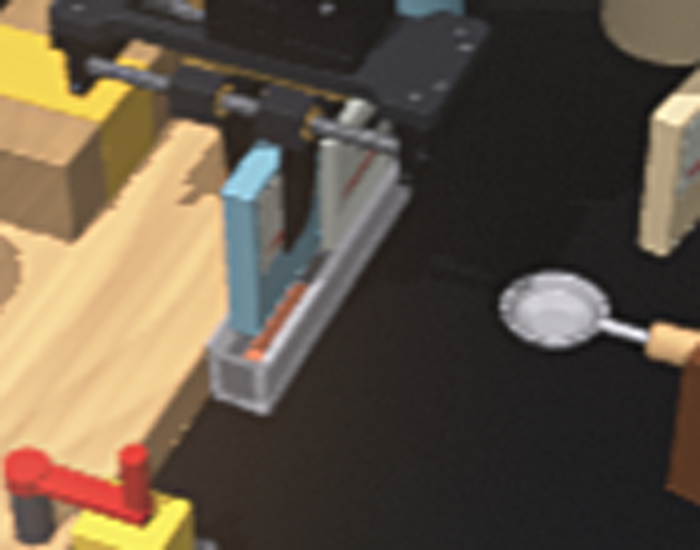

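Call:
arm_command:
  steps:
    - [0,0,0.2,0,0,0]
    - [0,0,0.4,0,0,0]
    - [0,0,0.6,0,0,0]
    - [0,0,0.75,0,0,0]
    - [0,0,0.9,0,0,0]
    - [0,0,1.0,0,0,0]
    - [0,0,1.1,0,0,0]
    - [0,0,1.2,0,0,0]
    - [0,0,1.2,0,0,0]

```text
t: 22.63
eef_pos: [571.7, -98.8, 251.5]
tcp_rot: [3.142, 0.0, -0.039]
ft_force: [-0.8, -0.6, -0.8]
opening: 0.164
```

Bottom at z≈28 with no contact. Going on to about 14 mm.

Call:
arm_command:
  steps:
    - [0,0,0.15,0,0,0]
    - [0,0,0.3,0,0,0]
    - [0,0,0.45,0,0,0]
    - [0,0,0.6,0,0,0]
    - [0,0,0.75,0,0,0]
    - [0,0,0.9,0,0,0]
    - [0,0,1.05,0,0,0]
    - [0,0,1.2,0,0,0]
    - [0,0,1.3,0,0,0]
    - [0,0,1.3,0,0,0]

```text
t: 23.47
eef_pos: [571.7, -98.8, 238.4]
tcp_rot: [3.142, 0.0, -0.039]
ft_force: [-0.6, -1.0, -0.2]
opening: 0.164
```

Call:
arm_command:
  steps:
    - [0,0,0.1,0,0,0]
    - [0,0,0.2,0,0,0]
    - [0,0,0.3,0,0,0]
    - [0,0,0.4,0,0,0]
    - [0,0,0.5,0,0,0]
    - [0,0,0.6,0,0,0]
    - [0,0,0.6,0,0,0]

```text
t: 24.05
eef_pos: [571.8, -98.8, 232.7]
tcp_rot: [3.141, -0.0, -0.039]
ft_force: [-1.6, 1.0, 5.4]
opening: 0.164
```

Call:
arm_command:
  steps:
    - [0,0,0.05,0,0,0]
    - [0,0,0.1,0,0,0]
    - [0,0,0.15,0,0,0]
    - [0,0,0.2,0,0,0]
    - [0,0,0.2,0,0,0]
    - [0,0,0.2,0,0,0]

```text
t: 24.55
eef_pos: [571.8, -98.8, 230.9]
tcp_rot: [3.141, -0.0, -0.039]
ft_force: [-1.4, 0.9, 6.9]
opening: 0.167
```

Call:
arm_command:
  steps:
    - [0,0,0.04,0,0,0]
    - [0,0,0.08,0,0,0]
    - [0,0,0.12,0,0,0]
    - [0,0,0.12,0,0,0]
    - [0,0,0.12,0,0,0]

```text
t: 24.97
eef_pos: [571.7, -98.8, 229.9]
tcp_rot: [3.141, -0.0, -0.039]
ft_force: [-2.7, 0.5, 7.5]
opening: 0.167
```

Call:
arm_command:
  steps:
    - [0,0,0.03,0,0,0]
    - [0,0,0.06,0,0,0]
    - [0,0,0.06,0,0,0]
    - [0,0,0.06,0,0,0]

```text
t: 25.3
eef_pos: [571.7, -98.8, 229.8]
tcp_rot: [3.141, -0.001, -0.039]
ft_force: [-3.5, -0.2, 12.5]
opening: 0.165
```

The stop is reached: the force rose 5 N over the last 0.1 mm, at the expected height of 229.8. I'll hold and check.

Call:
arm_command:
  steps:
    - [0,0,0.01,0,0,0]
    - [0,0,0.01,0,0,0]
    - [0,0,0.01,0,0,0]
    - [0,0,0.01,0,0,0]
    - [0,0,0.01,0,0,0]
    - [0,0,0.01,0,0,0]
    - [0,0,0.01,0,0,0]
    - [0,0,0.01,0,0,0]

```text
t: 25.97
eef_pos: [571.7, -98.8, 229.7]
tcp_rot: [3.141, -0.001, -0.039]
ft_force: [-4.4, 0.7, 14.4]
opening: 0.163
```

```bash
python3 - <<'E'
from h import *
s=state();print(s["t"],s["eef_pos"],s["ft_force"],s["opening"])
im=read_camera("side")[:,:,::-1].copy()
cv2.imwrite("pics/s9c.png",cv2.resize(im[150:310,220:420],None,fx=4,fy=3.75,interpolation=cv2.INTER_CUBIC))
E
```

```text
25.9667 [571.70390467 -98.77278733 229.73947344] [-4.44025906  0.65732459 14.42156758] 0.1634825049329639
```

View pics/s9c.png

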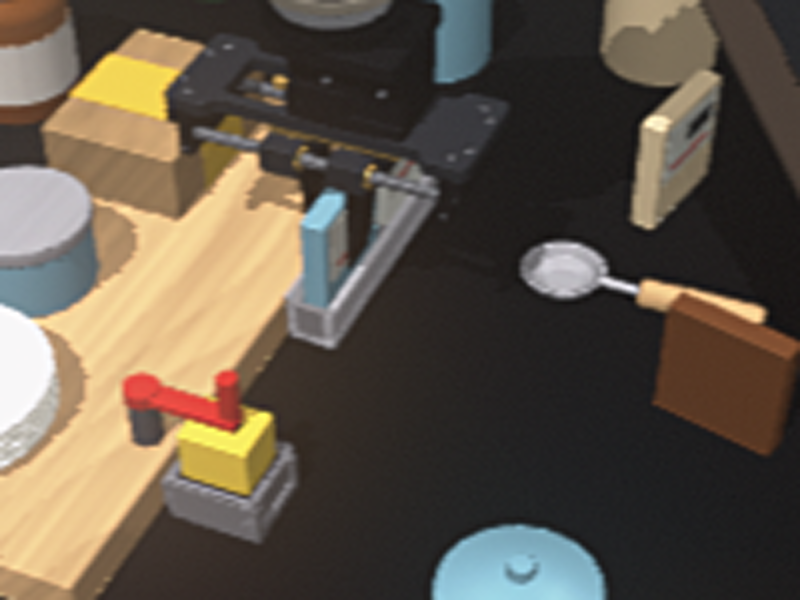

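The label (crop 325,250) is down in the bay with its screen facing out. The lever (230,395) is shut over the pack, and the bystanders in view are where they were.

```bash
python3 -c "
from cell import *
job_done();s=state();print(s['t'],s['eef_pos'],s['ft_force'])"
```

```text
the job is handed in; nothing more can be done
the job is handed in; nothing more can be done
```

The job is done and handed in at about 26 s of the 67 s allowed.

- **Battery pack:** I put the smaller yellow pack upright in the grey pocket. It met the floor at the expected height, with a 7 N touch.
- **Lever:** I swung the red lever shut until the force at the stop rose to 10 N. The pictures show it over the pack.
- **Label:** I slid the pale-blue label into the empty bay upright, with its screen facing out from the shelf. It met no resistance until the sprung contact. At TCP z 229.7–229.8 the force jumped from 7.5 to 12.5 N, so it is at the stop. It is still gripped and pressed home with about 14 N.

**Last check:** the final picture agrees, and the cream label, spoon and lid were not disturbed. The mugs were mostly outside that crop, but the arm never went near them.

**What disagreed:**
- **Position errors:** my camera position for the pocket was about 1.5 mm off along the shelf, and the lever's hinge estimate was 2–3 mm off. I corrected the pocket and the lever swing by force feel and used the same shift for the bay.
- **Sideways force:** about 4 N remains on the held label.
- **Final reading:** the readout after hand-in was refused, so the last force and position figures are from just before it.

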